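# Empty tub through the waste caddy's swing flap

### The arm

A 6-joint arm with a two-finger parallel gripper is mounted at the origin on the work surface. World frame = base frame: x ahead of the robot, y to its left, z up, the work surface at z = 0. Lengths are in m, angles in rad, forces in N, time in s.
With the tool pointing down it reaches from about 0.35 to 0.775 m from the base axis. Payload 5.5 kg.
Tool frame: the origin (TCP) lies at the very end of the fingers, on their centre line; the grasp point (between the pads) lies env.hold_point_z behind it (env.hold_point_z is the distance from the TCP to the grasp point, in m); z points along the fingers, y is the line along which they close (so a half turn about z gives the same grasp; the last joint's range is limited). The gripper opens to 85 mm and grips with 20 to 120 N. Pads are 22 mm wide; open, the fingers measure 114 mm over their backs; the gripper's body (76 mm by 85 mm) begins 54 mm behind the grasp point. The pads swing forward as they close: fully open they stand 13 mm farther back than shut.
Start: joints at [0.969, 0.313, 0.046, 1.304, 0, 1.431], TCP at [0.256, 0.515, 0.231] pointing down, gripper open.
Joint ranges: [-2.76, 2.76], [-0.86, 1.69], [-1.03, 1.26], [-2.2, 2.34], [-1.47, 1.5], [-3.14, 3.14]. Speed limits (rad/s): [2.57, 2.57, 3.14, 3.14, 3.14, 3.14].

### API

Orientations are given as a unit quaternion [w, x, y, z].
In Python, from workcell import env gives the robot as it stands.
- The arm moves only by the tool carry_out, never from a script. Its argument "steps" is a list of rows, each a list of 3 entries, a list of its own where there are three numbers: the turn, a rotation vector about the tool's x, y, z in degrees, then the shift along the tool's x, y, z in cm, then the closure in counts, from 0 (fully open) to 255 (shut). A call has exactly 8 rows; each row is the pose to reach, as a shift and turn from the pose commanded when the call began, along the tool's axes at that moment; what a row does not reach only later rows make up. A row lasts 1/8 s, in which the tool goes at most 62.5 mm and 10.7 degrees, less where a joint would pass 70% of its speed; a pose out of reach is approached as far as the arm can. A call with a gripper value outside its range is refused whole. The fingers move at their own pace and stop on an object; "force" is the grip in N (left out, the last holds). Time passes only in rows, so rows that repeat a pose let the fingers close, or fill a call up. It gives the time, the measured TCP pose, the force, the opening and the grip force at its end, in the units of the state.
- env.get_state(): the state, without advancing time (a new reading comes with each control period).
- env.read_camera(name): name is "scene" or "top" or "wrist"; returns (picture, depth): 480x640x3 uint8, red, green, blue; 480x640 float32, m along the optical axis (not along the pixel's ray), 0 where there is no reading.
- env.get_calibration(name): a dict with "fx", "fy", "cx", "cy" (pixels), "origin" and "orientation" of the camera in the world. Camera axes: x right, y up, looking along -z (the intrinsics and any distortion apply to the point x, -y, -z); pixel columns grow to the right and rows downward; lengths in m; the calibration is good to about 2 mm. A picture is of the moment at which its call begins: read the wrist's pose just before it. get_calibration takes no time and is no camera call; for the wrist camera it gives the pose at the moment of the call.
- env.hand_in(): hands the job in; it is judged then, once.
The state is a dict: "clock": time; "joint_pos": joint angles; "qvel": joint speeds; "tau": joint torques, N m; "tcp_pos": TCP position; "orientation": TCP orientation; "wrist_force": force on the tool from outside, world axes, zero at the start; "ft_torque": the same for the moment, N m; "finger_gap": finger opening in m; "grip_force": force on a finger pad.
Only numpy, scipy, OpenCV 4.12 (cv2) and the standard library are available. Lean on these libraries where they do the work, as an engineer would, in place of code of your own. Each camera call takes 0.05 s, during which the arm holds its last target. There are 200 camera calls.

### The job

Clear the empty rectangular portion tub into the waste caddy: with one finger first push the caddy's self-closing flap well open, and keep it open while with the other finger you push the tub off the shelf's inner edge so that it drops inside; then draw back and let the flap fall shut. Only push the tub, never lift it, and do not use the tub itself to shove the flap open; leave the egg cup and the jam jar standing where they are on the shelf.

Things in the scene. Friction and masses are not known exactly. Their poses are not given: they have to be found in the camera images.
- caddy: White table-top waste caddy, fixed, 246 mm deep (x), 270 mm wide (y). Origin on the table under the middle of its shelf's inner edge; x points from the shelf to the flap (the way the tub is pushed), y left, z up. Beyond that edge (x = 0 to 115 mm) it is open downward, hollow to a floor at z = 6 mm, and covered by the sloping flap. Cheeks beside the flap stand at y = +-133 mm.
- shelf_edge (a point): Middle of the inner edge of the caddy's flat aluminium shelf, on its top surface, 120 mm above the table. The shelf reaches from here 126 mm back (caddy's -x) and 135 mm to either side, with 5 mm high rims along both sides. Axes as the caddy's.
- flap (a joint): Flap angle in rad: 0 = shut, stop at 1.4. Grey panel 3 mm thick, 252 mm wide. Shut, it slopes 25 degrees down from the rod to the shelf's edge (ends 4 mm beyond it, 2 mm above the shelf). Pushed in the caddy's +x its lower edge swings inward and down, away from the shelf; vertical at 1.13. A spring of about 0.1 N m shuts it (1 to 2 N near the lower edge).
- flap_mid (a point): Middle of the flap panel, 47 mm from its hinge rod, moves with the flap.
- tub_center (a point): Centre (half-way up) of the empty rectangular portion tub: white plastic with a 4 mm rim at its top and a foil top, 36 mm (its x) by 50 mm (its y) by 16 mm high, about 25 g, loose on the shelf, its long side roughly along the shelf's inner edge. Axes are the tub's own, z up.
- egg_cup: White ceramic egg cup, 42 mm across, 40 mm high, loose on the shelf near one side, at its front; origin at the centre of its underside. To be left alone.
- jam_jar: Small round jam jar with a metal lid, 40 mm across, 42 mm high, loose on the shelf near the other side, at its front; origin at the centre of its underside. To be left alone.
- flap_rod (a point): Middle of the 8 mm steel rod along y from which the flap hangs: 85 mm beyond the shelf's edge, 40 mm above the shelf. Behind the rod a hood reaches 44 mm above the shelf. Nothing covers the flap in front of the rod.

How it is judged:
By the outcome, as a careful person would: the job done as asked, in the order asked, and still so for the second after the job is handed in, with the robot touching nothing.
It also fails if it takes over 35 s, if anything falls off the work surface, if the arm or the gripper's body presses on something with over 40 N, if the wrist force passes 120 N, or if a joint passes its speed limit or range.

## Working session

There is one attempt and no reset: what is moved stays moved. The work goes in short steps, Python scripts to look and compute and a tool call to move; the robot and the scene stay as the last step left them, time stands still between calls to the robot, and variables do not carry over. Pictures are saved under pics/ and viewed, at most 10 in all, crops included, and the job is handed in when it is done.

Besides the shell and the picture viewer there is one more tool, called after "Emit:" as name(argument=value, ...) on one line, values as JSON. carry_out: Moves the arm, as the interface text tells. Its arguments: {"type":"object","properties":{"steps":{"type":"array","items":{"type":"array"}},"force":{"type":"number"}},"required":["steps"]}

```bash
mkdir -p pics; cat > h.py <<'E'
import numpy as np, cv2
from scipy.spatial.transform import Rotation as R
from workcell import env
def rot(q): return R.from_quat([q[1],q[2],q[3],q[0]]).as_matrix()
def cloud(c,d):
    v,u=np.mgrid[:480,:640]
    P=np.stack([(u-c["cx"])/c["fx"]*d,-(v-c["cy"])/c["fy"]*d,-d],-1)
    return P@rot(c["orientation"]).T+np.array(c["origin"])
def look(n):
    c=env.get_calibration(n); im,d=env.read_camera(n); return im,d,cloud(c,d),c
E
python3 - <<'E'
from h import *
print(env.get_state(), env.hold_point_z)
for n in("scene","top"):
    im,d,P,c=look(n); cv2.imwrite(f"pics/{n}0.png",im[...,::-1]); np.savez(f"{n}0.npz",im=im,d=d,P=P); print(n,c)
E
```

```text
{'clock': 0.0, 'joint_pos': array([ 9.69370100e-01,  3.13995836e-01,  4.49616967e-02,  1.30360431e+00,
       -3.69788645e-05,  1.43121569e+00]), 'qvel': array([ 0.00118287, -0.00044593,  0.00085694,  0.00145799, -0.00033965,
        0.00094854]), 'tau': array([ 2.77264953e-04, -4.80625892e+01,  2.98534155e+01,  1.94489595e-02,
       -2.23346615e-04, -9.47483159e-06]), 'tcp_pos': array([0.25593053, 0.51431845, 0.23040441]), 'orientation': array([-3.16267684e-04,  2.28875808e-01,  9.73455195e-01, -8.65258264e-04]), 'wrist_force': array([ 0.34695241,  0.46852962, -0.54044836]), 'ft_torque': array([0.04592783, 0.04732909, 0.02068545]), 'grip_force': 0.0, 'finger_gap': 0.0851500418774571} 0.0187
scene {'fx': 562.0037245473915, 'fy': 562.0037245473915, 'cx': 331.0290992968146, 'cy': 247.75252534211384, 'origin': array([ 1.08744678, -0.22579051,  0.72853969]), 'orientation': array([0.79598658, 0.3156773 , 0.18158148, 0.48350944])}
top {'fx': 468.0875559760086, 'fy': 468.0875559760086, 'cx': 320.63492822090564, 'cy': 240.075452048477, 'origin': array([0.41834936, 0.04058477, 0.82944895]), 'orientation': array([-0.62979837, -0.06845721,  0.08094105,  0.76949085])}
```

View pics/top0.png

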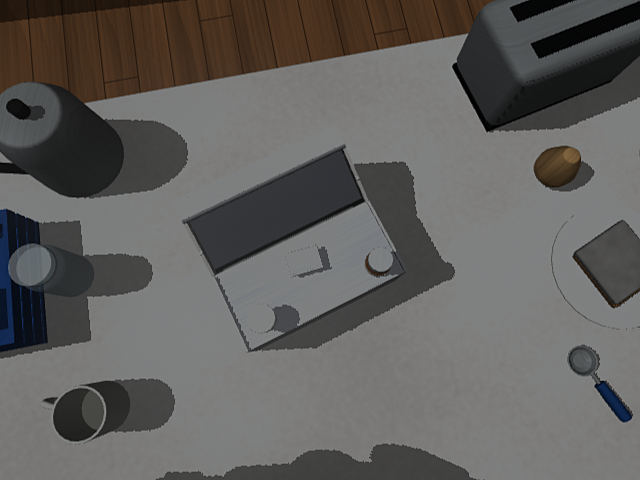

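View pics/scene0.png

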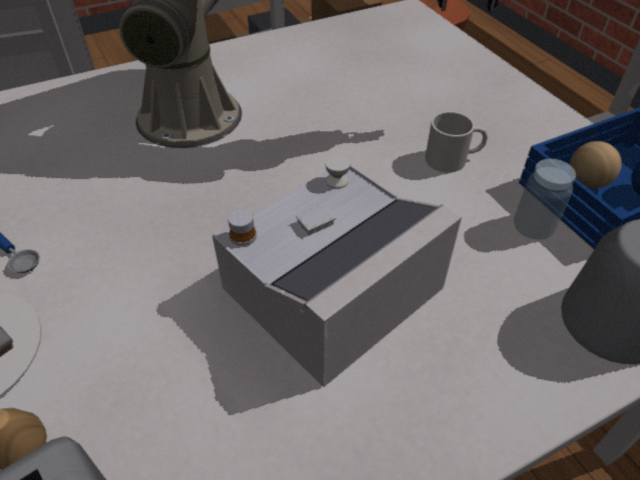

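The top view shows the flap as the dark band (188,222)-(365,204), the tub at (307,260), the egg cup at (262,318) and the jar at (380,262). The scene view agrees. Next I measure from depth.

```bash
cat > m.py <<'E'
from h import *
z=np.load("top0.npz"); P=z["P"]; im=z["im"]
roi=np.zeros((480,640),bool); roi[135:360,175:415]=True
m=roi&(P[...,2]>.10)&(P[...,2]<.19)
n,l,s,_=cv2.connectedComponentsWithStats(m.astype(np.uint8)); k=1+np.argmax(s[1:,4]); m=l==k
rc=cv2.minAreaRect((P[m][:,:2]*1000).astype(np.float32)); print("footprint",rc)
# flap mask: dark
fl=m&(im.max(2)<95)&(P[...,2]>.118)
n,l,s,_=cv2.connectedComponentsWithStats(fl.astype(np.uint8)); fl=l==1+np.argmax(s[1:,4])
print("flap",cv2.minAreaRect((P[fl][:,:2]*1000).astype(np.float32)),fl.sum())
# gradient of z over flap => x direction
Q=P[fl]; A=np.c_[Q[:,:2],np.ones(len(Q))]; g=np.linalg.lstsq(A,Q[:,2],rcond=None)[0]
yaw=np.arctan2(g[1],g[0]); print("slope deg",np.degrees(np.arctan(np.hypot(*g[:2]))),"yaw",np.degrees(yaw))
# yaw from footprint: the edge nearest
a=np.radians(rc[2]); c=[a+i*np.pi/2 for i in range(4)]; yf=min(c,key=lambda t:abs(np.angle(np.exp(1j*(t-yaw))))); print("yaw foot",np.degrees(yf))
X=np.array([np.cos(yf),np.sin(yf)]);Y=np.array([-X[1],X[0]])
C=np.array(rc[0])/1000; O=C+X*.003; print("origin",O,"X",X)
L=(P[...,:2]-O)@np.stack([X,Y],1)
sh=m&(L[...,0]<-.015)&(abs(L[...,1])<.12)&(abs(P[...,2]-.12)<.006); print("shelf z",np.median(P[sh][:,2]))
o=m&(L[...,0]<.0)&(L[...,0]>-.12)&(abs(L[...,1])<.128)&(P[...,2]>.128)
n,l,s,_=cv2.connectedComponentsWithStats(o.astype(np.uint8))
for i in range(1,n):
    if s[i,4]<30: continue
    q=L[l==i]; zz=P[l==i][:,2]; print("obj",s[i,4],q.min(0)*1e3,q.max(0)*1e3,"ztop",np.percentile(zz,90),cv2.minAreaRect((q*1000).astype(np.float32)))
print("flap x range",np.percentile(L[fl][:,0],[1,99]),"z",np.percentile(Q[:,2],[1,99]),"y",np.percentile(L[fl][:,1],[1,99]))
E
python3 m.py
```

```text
footprint ((579.17333984375, 56.51496887207031), (246.93804931640625, 270.98028564453125), 15.310515403747559)
flap ((624.5499877929688, 69.10191345214844), (86.05966186523438, 268.9501647949219), 14.988682746887207) 10248
slope deg 25.087060093087267 yaw 15.185160717579283
yaw foot 15.310515403747559
origin [0.58206687 0.05730712] X [0.96450897 0.26405007]
shelf z 0.11866576451141497
obj 785 [-65.59632504 -27.75761122] [-22.12863488  26.11775615] ztop 0.13653332633070486 ((-44.22437286376953, -0.9713897705078125), (49.95369338989258, 36.33214569091797), 79.9411849975586)
obj 622 [-116.61698563 -118.19379722] [-77.26170316 -80.30632885] ztop 0.1618957443243023 ((-97.513916015625, -98.88798522949219), (37.26967239379883, 38.14765930175781), 77.34249114990234)
obj 655 [-115.00949563   70.96777758] [-74.38042622 111.52832206] ztop 0.16010142375265823 ((-94.92231750488281, 91.22377014160156), (40.51912307739258, 39.31259536743164), 19.31863784790039)
flap x range [0.00262002 0.08443894] z [0.12196898 0.16328588] y [-0.12991083  0.12976923]
```

Measurements match the given sizes: slope 25.1°, footprint 247x271, tub 50x36 centred at local (-44,-1). Tool y goes along caddy x, so the front finger takes the flap and the rear finger the tub.

```bash
cat > p.py <<'E'
from h import *
import sys
O=np.array([.5821,.0573]); yw=np.radians(15.2)
def axial(g): return 13*((g/85)**2)
def pose(r,h,a,g,y=-1):  # rear pad tip local x (mm), height over shelf, tilt deg, gap
    B=R.from_matrix(np.array([[-np.sin(yw),np.cos(yw),0],[np.cos(yw),np.sin(yw),0],[0,0,-1]]).T)*R.from_euler('x',a,degrees=True)
    tip=np.array([*(O+(R.from_euler('z',yw).apply([r,y,0])[:2])/1000),.119+h/1000])
    return tip-B.apply([0,-g/2000,-axial(g)/1000]),B
def rel(p,B):
    s=env.get_state(); q=s["orientation"]; B0=R.from_quat([q[1],q[2],q[3],q[0]])
    return (B0.inv()*B).as_rotvec(degrees=True).round(1), (B0.inv().apply(p-s["tcp_pos"])*100).round(2)
if __name__=="__main__":
    s=env.get_state(); print(s["clock"],s["tcp_pos"].round(4),s["wrist_force"].round(1),s["finger_gap"])
    for t in sys.argv[1:]:
        v=list(map(float,t.split(','))); p,B=pose(*v); print(v,p.round(3),*rel(p,B))
E
python3 p.py -72,100,0,85 -72,100,20,85
```

```text
0.1 [0.2559 0.5144 0.2305] [ 0.4 -0.1 -0.3] 0.08541813753095154
[-72.0, 100.0, 0.0, 85.0] [0.554 0.049 0.206] [-0.1  0.  48.3] [-47.43 -28.42   2.48]
[-72.0, 100.0, 20.0, 85.0] [0.547 0.047 0.192] [18.7  8.5 47.8] [-46.9  -28.89   3.86]
```

Emit:
carry_out(steps=[[[0, 0, 8], [-5, -3, -3], 0], [[0, 0, 16], [-10, -6, -4], 0], [[0, 0, 24], [-15, -9, -4], 0], [[0, 0, 32], [-20, -12, -4], 0], [[0, 0, 40], [-25, -15, -4], 0], [[0, 0, 48.3], [-30, -18, -4], 0], [[0, 0, 48.3], [-35, -21, -4], 0], [[0, 0, 48.3], [-40, -24.5, -4], 0]], force=20)

```text
clock: 1.1
tcp_pos: [0.5058, 0.1156, 0.271]
orientation: [-0.0, 0.607, 0.795, 0.0]
wrist_force: [0.9, 1.0, -0.1]
finger_gap: 0.0854
grip_force: 0.0
```

```bash
python3 p.py -72,80,0,85 -72,80,20,85 -72,60,20,85
```

```text
1.1 [0.5058 0.1156 0.271 ] [ 0.9  1.  -0.1] 0.08544062335503572
[-72.0, 80.0, 0.0, 85.0] [0.554 0.049 0.186] [-0.  -0.   0.1] [-7.73  2.88  8.49]
[-72.0, 80.0, 20.0, 85.0] [0.547 0.047 0.172] [20.  -0.   0.1] [-7.73  2.18  9.87]
[-72.0, 60.0, 20.0, 85.0] [0.547 0.047 0.152] [20.  -0.   0.1] [-7.73  2.18 11.87]
```

Emit:
carry_out(steps=[[[0, 0, 0], [-4, 1.2, 2], 0], [[6, 0, 0], [-7.7, 2.2, 5], 0], [[14, 0, 0], [-7.7, 2.2, 8], 0], [[20, 0, 0], [-7.7, 2.2, 10], 0], [[20, 0, 0], [-7.7, 2.2, 11], 0], [[20, 0, 0], [-7.7, 2.2, 11.9], 0], [[20, 0, 0], [-7.7, 2.2, 11.9], 0], [[20, 0, 0], [-7.7, 2.2, 11.9], 0]])

```text
clock: 2.1
tcp_pos: [0.5467, 0.0487, 0.1544]
orientation: [-0.104, 0.598, 0.783, -0.137]
wrist_force: [-0.2, -0.7, 0.5]
finger_gap: 0.0855
grip_force: 0.0
```

```bash
python3 p.py -72,60,20,85 -72,7,20,85; python3 - <<'E'
from h import *
a=look("scene")[0]; b=look("wrist")[0]
cv2.imwrite("pics/s1.png",np.hstack([cv2.resize(a[130:400,170:490],(400,338)),cv2.resize(b,(400,338))])[...,::-1])
E
```

```text
2.1 [0.5467 0.0487 0.1544] [-0.2 -0.7  0.5] 0.0854969657355073
[-72.0, 60.0, 20.0, 85.0] [0.547 0.047 0.152] [0.2 0.1 0. ] [-0.2   0.06  0.2 ]
[-72.0, 7.0, 20.0, 85.0] [0.547 0.047 0.099] [0.2 0.1 0. ] [-0.2   1.86  5.19]
```

View pics/s1.png

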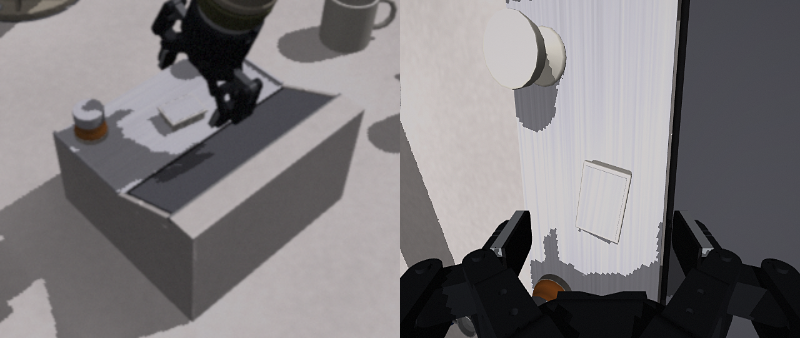

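The scene shot shows the fingers above the shelf and flap. In the wrist view the tub, at (605,200), lies between the pads. I check the tub's position from the wrist depth.

```bash
python3 - <<'E'
from h import *
from p import O,yw
im,d,P,c=look("wrist")
X=np.array([np.cos(yw),np.sin(yw)]);Y=np.array([-X[1],X[0]])
L=(P[...,:2]-O)@np.stack([X,Y],1)*1e3
m=(P[...,2]>.127)&(P[...,2]<.145)&(L[...,0]<-5)&(L[...,0]>-110)&(abs(L[...,1])<60)&(d>0)
n,l,s,ce=cv2.connectedComponentsWithStats(m.astype(np.uint8))
for i in range(1,n):
    if s[i,4]>300: q=L[l==i]; print(s[i],q.min(0),q.max(0),np.median(P[l==i][:,2]),cv2.minAreaRect(q.astype(np.float32)))
sh=(L[...,0]<-10)&(L[...,0]>-100)&(abs(L[...,1])<60)&(abs(P[...,2]-.12)<.006)
print("shelf z",np.median(P[sh][:,2]))
# finger pads: points nearest
for nm,sl in(("left",(slice(280,420),slice(60,120))),):pass
T=np.array(env.get_state()["tcp_pos"]); B=rot(env.get_state()["orientation"])
tl=(P-T)@B*1e3
f=(abs(tl[...,0])<14)&(abs(tl[...,1])>38)&(abs(tl[...,1])<62)&(tl[...,2]>-60)&(tl[...,2]<15)&(d>0)&(d<.35)&(P[...,2]>.13)
for sg in(-1,1):
    q=tl[f&(np.sign(tl[...,1])==sg)&(im.max(2)<90)]; print(sg,len(q),q.min(0) if len(q) else'',q.max(0) if len(q) else'')
E
```

```text
[ 280  227   91  119 7531] [-64.37771549 -27.16921583] [-20.96998639  27.56352409] 0.13667469238350408 ((-42.83108139038086, 0.22827529907226562), (50.52021408081055, 36.347206115722656), 79.99153900146484)
shelf z 0.12030903932056067
-1 4677 [-10.73802731 -61.9295774  -59.99605583] [ 13.99179517 -41.43530375 -13.48021428]
1 4962 [-10.61338074  42.17073701 -59.99044575] [13.99500165 61.99952997  4.63618989]
```

Emit:
carry_out(steps=[[[0, 0, 0], [-0.2, 0.6, 1.7], 0], [[0, 0, 0], [-0.2, 1.0, 2.8], 0], [[0, 0, 0], [-0.2, 1.3, 3.6], 0], [[0, 0, 0], [-0.2, 1.5, 4.2], 0], [[0, 0, 0], [-0.2, 1.7, 4.7], 0], [[0, 0, 0], [-0.2, 1.8, 5.0], 0], [[0, 0, 0], [-0.2, 1.8, 5.1], 0], [[0, 0, 0], [-0.2, 1.8, 5.1], 0]])

```text
clock: 3.25
tcp_pos: [0.5464, 0.0466, 0.0984]
orientation: [-0.106, 0.598, 0.783, -0.138]
wrist_force: [-1.8, -0.8, 1.5]
finger_gap: 0.0853
grip_force: 0.3
```

```bash
python3 p.py -72,8,20,85 -58,8,18,85 -44,8,15,85 -25,8,9,85 -25,8,9,80 -8,8,9,62 ; python3 - <<'E'
from h import *
a=look("scene")[0]; b=look("wrist")[0]
cv2.imwrite("pics/s2.png",np.hstack([cv2.resize(a[130:400,170:490],(400,338)),cv2.resize(b,(400,338))])[...,::-1])
E
```

```text
3.25 [0.5464 0.0466 0.0984] [-1.8 -0.8  1.5] 0.08533684334463361
[-72.0, 8.0, 20.0, 85.0] [0.547 0.047 0.1  ] [-0.  0.  0.] [-0.    0.01 -0.2 ]
[-58.0, 8.0, 18.0, 85.0] [0.562 0.051 0.102] [-2.  0.  0.] [-0.    1.36 -0.83]
[-44.0, 8.0, 15.0, 85.0] [0.576 0.055 0.103] [-5.  0.  0.] [-0.    2.73 -1.54]
[-25.0, 8.0, 9.0, 85.0] [0.597 0.06  0.108] [-11.   0.   0.] [-0.01  4.59 -2.65]
[-25.0, 8.0, 9.0, 80.0] [0.595 0.06  0.109] [-11.   0.   0.] [-0.01  4.32 -2.75]
[-8.0, 8.0, 9.0, 62.0] [0.603 0.062 0.115] [-11.   0.   0.] [-0.01  4.94 -3.61]
```

View pics/s2.png

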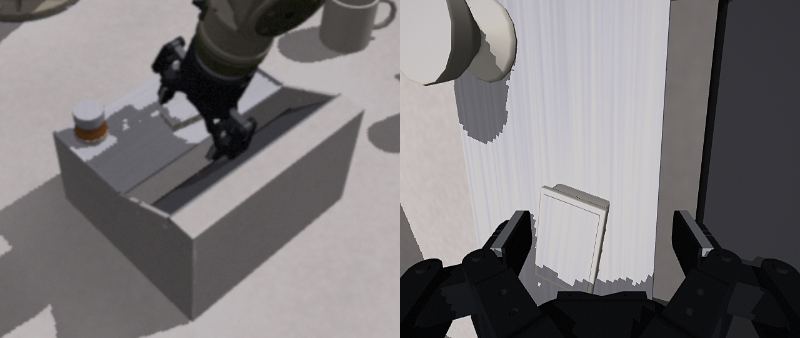

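The flap has begun to open: the gap shows at columns 655-700 of the wrist view. The tub is between the fingers, untouched. Now I advance while levelling the tool.

Emit:
carry_out(steps=[[[-0.5, 0, 0], [0, 0.4, -0.4], 0], [[-1, 0, 0], [0, 0.7, -0.55], 0], [[-2, 0, 0], [0, 1.1, -0.75], 0], [[-2.7, 0, 0], [0, 1.5, -0.95], 0], [[-3.4, 0, 0], [0, 1.9, -1.15], 0], [[-4.2, 0, 0], [0, 2.3, -1.35], 0], [[-5, 0, 0], [0, 2.7, -1.55], 0], [[-5, 0, 0], [0, 2.7, -1.55], 0]])

```text
clock: 4.35
tcp_pos: [0.5727, 0.0543, 0.1033]
orientation: [-0.082, 0.602, 0.787, -0.106]
wrist_force: [-13.1, -3.0, 2.9]
finger_gap: 0.0854
grip_force: 0.0
```

```bash
python3 p.py -44,8,15,85 -25,8,9,85 -25,8,9,80 -16,8,9,71 -8,8,9,62 -4,8,9,58; python3 - <<'E'
from h import *
from p import O,yw
a=look("scene")[0]; b,d,P,c=look("wrist")
cv2.imwrite("pics/s3.png",np.hstack([cv2.resize(a[130:400,170:490],(400,338)),cv2.resize(b,(400,338))])[...,::-1])
X=np.array([np.cos(yw),np.sin(yw)]);Y=np.array([-X[1],X[0]])
L=(P[...,:2]-O)@np.stack([X,Y],1)*1e3
m=(P[...,2]>.130)&(P[...,2]<.143)&(L[...,0]<25)&(L[...,0]>-110)&(abs(L[...,1])<60)&(d>0)&(b.min(2)>90)
n,l,s,ce=cv2.connectedComponentsWithStats(m.astype(np.uint8))
for i in range(1,n):
    if s[i,4]>300: q=L[l==i]; print(s[i],q.min(0),q.max(0),np.median(P[l==i][:,2]),cv2.minAreaRect(q.astype(np.float32)))
E
```

```text
4.35 [0.5727 0.0543 0.1033] [-13.1  -3.    2.9] 0.08544933711700771
[-44.0, 8.0, 15.0, 85.0] [0.576 0.055 0.103] [-0.4 -0.   0. ] [-0.05  0.34 -0.11]
[-25.0, 8.0, 9.0, 85.0] [0.597 0.06  0.108] [-6.4 -0.   0. ] [-0.05  2.28 -1.07]
[-25.0, 8.0, 9.0, 80.0] [0.595 0.06  0.109] [-6.4 -0.   0. ] [-0.05  2.02 -1.19]
[-16.0, 8.0, 9.0, 71.0] [0.599 0.061 0.112] [-6.4 -0.   0. ] [-0.05  2.41 -1.62]
[-8.0, 8.0, 9.0, 62.0] [0.603 0.062 0.115] [-6.4 -0.   0. ] [-0.05  2.71 -1.99]
[-4.0, 8.0, 9.0, 58.0] [0.605 0.063 0.116] [-6.4 -0.   0. ] [-0.05  2.89 -2.16]
[  197   256   104   146 12763] [-44.9098235  -22.00150829] [-7.91781803 28.87233761] 0.13667513038949183 ((-26.387086868286133, 3.4410476684570312), (36.96712112426758, 50.90171813964844), 0.10344840586185455)
```

View pics/s3.png

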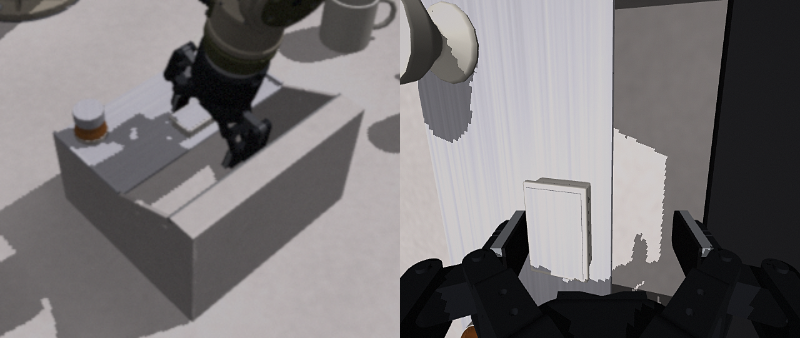

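The tub is now square to the edge, spanning x -45 to -8 at wrist (558,230), and the flap is wide open. The 13 N suggests a knuckle is near the rod, so I level the tool before going on.

```bash
python3 p.py -44,8,15,85 -43,8,12,85 -42,8,8,85 -40,8,5,85 -36,8,3,85 -32,8,3,85 -28,8,3,83 -18,8,3,73 -8,8,3,62 -2,8,3,56 ; python3 - <<'E'
from h import *
from p import O,yw
im,d,P,c=look("top")
X=np.array([np.cos(yw),np.sin(yw)]);Y=np.array([-X[1],X[0]])
L=(P[...,:2]-O)@np.stack([X,Y],1)*1e3
for y0 in(-110,-80,90,115):
    m=(abs(L[...,1]-y0)<6)&(L[...,0]>5)&(L[...,0]<95)&(d>0)
    for x0 in range(5,95,10):
        k=m&(abs(L[...,0]-x0)<5)
        if k.sum(): print((x0,int(1000*np.median(P[k][:,2]))),end=' ')
    print(y0)
E
```

```text
4.45 [0.5727 0.0542 0.1033] [-13.   -2.7   2.7] 0.08529109627577539
[-44.0, 8.0, 15.0, 85.0] [0.576 0.055 0.103] [-0.4 -0.   0. ] [-0.05  0.34 -0.11]
[-43.0, 8.0, 12.0, 85.0] [0.578 0.055 0.105] [-3.4 -0.   0. ] [-0.05  0.5  -0.36]
[-42.0, 8.0, 8.0, 85.0] [0.581 0.056 0.108] [-7.4 -0.   0. ] [-0.05  0.66 -0.69]
[-40.0, 8.0, 5.0, 85.0] [0.584 0.057 0.11 ] [-10.4  -0.    0. ] [-0.05  0.88 -0.97]
[-36.0, 8.0, 3.0, 85.0] [0.588 0.058 0.112] [-12.4  -0.1   0. ] [-0.05  1.28 -1.23]
[-32.0, 8.0, 3.0, 85.0] [0.592 0.059 0.112] [-12.4  -0.1   0. ] [-0.05  1.67 -1.34]
[-28.0, 8.0, 3.0, 83.0] [0.595 0.06  0.112] [-12.4  -0.1   0. ] [-0.05  1.95 -1.48]
[-18.0, 8.0, 3.0, 73.0] [0.6   0.061 0.116] [-12.4  -0.1   0. ] [-0.05  2.36 -1.92]
[-8.0, 8.0, 3.0, 62.0] [0.604 0.062 0.118] [-12.4  -0.1   0. ] [-0.05  2.73 -2.32]
[-2.0, 8.0, 3.0, 56.0] [0.607 0.063 0.12 ] [-12.4  -0.1   0. ] [-0.05  2.99 -2.54]
(85, 161) -110
-80
90
115
```

Emit:
carry_out(steps=[[[-4, 0, 0], [0, 0.1, -0.3], 0], [[-8, 0, 0], [0, 0.2, -0.6], 0], [[-11, 0, 0], [0, 0.4, -0.9], 0], [[-12, 0, 0], [0, 0.7, -1.05], 0], [[-12, 0, 0], [0, 0.95, -1.15], 0], [[-12, 0, 0], [0, 1.2, -1.2], 0], [[-12, 0, 0], [0, 1.3, -1.25], 0], [[-12, 0, 0], [0, 1.3, -1.25], 0]])

```text
clock: 5.5
tcp_pos: [0.5915, 0.0589, 0.1117]
orientation: [-0.016, 0.607, 0.794, -0.021]
wrist_force: [-3.7, -1.2, 0.1]
finger_gap: 0.0854
grip_force: 1.8
```

```bash
python3 p.py -32,8,3,85 -28,8,3,83 -18,8,3,73 -8,8,3,62 -2,8,3,56; python3 - <<'E'
from h import *
from p import O,yw
a=look("scene")[0]; b,d,P,c=look("wrist")
cv2.imwrite("pics/s4.png",np.hstack([cv2.resize(a[130:400,170:490],(400,338)),cv2.resize(b,(400,338))])[...,::-1])
E
```

```text
5.5 [0.5915 0.0589 0.1117] [-3.7 -1.2  0.1] 0.08542015084651708
[-32.0, 8.0, 3.0, 85.0] [0.592 0.059 0.112] [-0.1 -0.   0. ] [-0.01  0.03 -0.01]
[-28.0, 8.0, 3.0, 83.0] [0.595 0.06  0.112] [-0.1 -0.   0. ] [-0.01  0.33 -0.09]
[-18.0, 8.0, 3.0, 73.0] [0.6   0.061 0.116] [-0.1 -0.   0. ] [-0.01  0.82 -0.43]
[-8.0, 8.0, 3.0, 62.0] [0.604 0.062 0.118] [-0.1 -0.   0. ] [-0.01  1.27 -0.75]
[-2.0, 8.0, 3.0, 56.0] [0.607 0.063 0.12 ] [-0.1 -0.   0. ] [-0.01  1.57 -0.9 ]
```

View pics/s4.png

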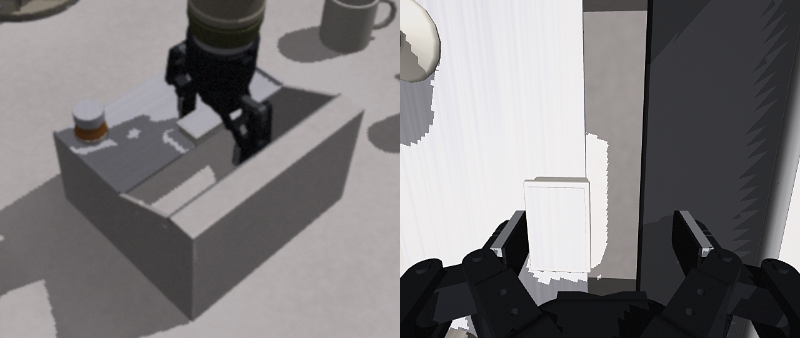

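The flap edge is clear of the tub (column 645 against 590). Now I hold the front finger in place and bring the rear finger forward by closing while advancing.

Emit:
carry_out(steps=[[[0, 0, 0], [0, 0.3, -0.05], 0], [[0, 0, 0], [0, 0.6, -0.2], 15], [[0, 0, 0], [0, 0.8, -0.35], 30], [[0, 0, 0], [0, 1.0, -0.5], 45], [[0, 0, 0], [0, 1.2, -0.7], 60], [[0, 0, 0], [0, 1.4, -0.8], 72], [[0, 0, 0], [0, 1.6, -0.9], 82], [[0, 0, 0], [0, 1.6, -0.9], 84]])

```text
clock: 6.6
tcp_pos: [0.6075, 0.0632, 0.1204]
orientation: [-0.016, 0.607, 0.794, -0.021]
wrist_force: [-2.8, -1.4, 0.5]
finger_gap: 0.0571
grip_force: 1.9
```

```bash
python3 p.py -2,8,3,56 ; python3 - <<'E'
from h import *
a=look("scene")[0]; b,d,P,c=look("wrist")
cv2.imwrite("pics/s5.png",np.hstack([cv2.resize(a[130:400,170:490],(400,338)),cv2.resize(b,(400,338))])[...,::-1])
E
```

```text
6.6 [0.6075 0.0632 0.1204] [-2.8 -1.4  0.5] 0.05714193753190455
[-2.0, 8.0, 3.0, 56.0] [0.607 0.063 0.12 ] [ 0. -0.  0.] [-0.01 -0.04  0.05]
```

View pics/s5.png

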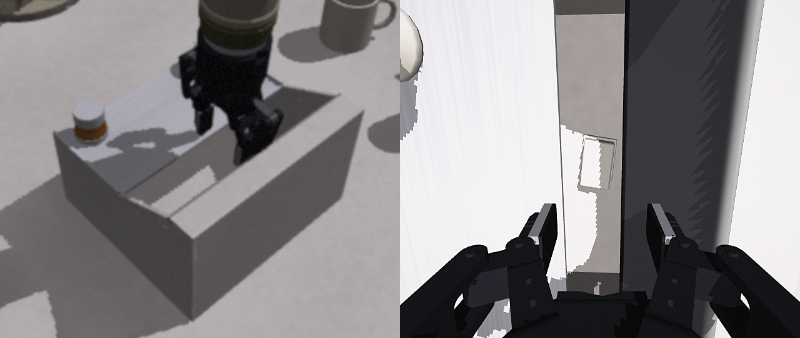

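The tub lies on the caddy floor at wrist (598,163). Now I draw back upward and let the flap close.

Emit:
carry_out(steps=[[[0, 0, 0], [0, -0.2, -0.8], 84], [[0, 0, 0], [0, -0.5, -1.6], 84], [[0, 0, 0], [0, -1, -2.6], 84], [[0, 0, 0], [0, -1.5, -4], 84], [[0, 0, 0], [0, -2, -6], 84], [[0, 0, 0], [0, -2.5, -9], 84], [[0, 0, 0], [0, -3, -12], 84], [[0, 0, 0], [0, -3, -14], 84]])

```text
clock: 7.7
tcp_pos: [0.5861, 0.0572, 0.2649]
orientation: [-0.014, 0.607, 0.794, -0.019]
wrist_force: [0.3, -0.6, -0.2]
finger_gap: 0.0575
grip_force: 0.0
```

Emit:
carry_out(steps=[[[0, 0, 0], [2, -1, -1], 84], [[0, 0, 0], [6, -2, -1], 84], [[0, 0, 0], [11, -3, -1], 84], [[0, 0, 0], [16, -4, -1], 84], [[0, 0, 0], [20, -5, -1], 84], [[0, 0, 0], [22, -5, -1], 84], [[0, 0, 0], [22, -5, -1], 84], [[0, 0, 0], [22, -5, -1], 84]])

```text
clock: 8.7
tcp_pos: [0.4803, 0.256, 0.2743]
orientation: [-0.016, 0.607, 0.794, -0.021]
wrist_force: [0.5, -0.2, 0.3]
finger_gap: 0.0568
grip_force: 0.0
```

```bash
python3 - <<'E'
from h import *
im,d,P,c=look("top"); np.savez("top0.npz",im=im,d=d,P=P); cv2.imwrite("pics/t6.png",im[120:370,160:500,::-1]); s=env.get_state(); print(s["clock"],s["wrist_force"])
E
python3 m.py
```

```text
8.75 [-0.39807292 -0.42145209  0.34067341]
footprint ((579.221923828125, 56.335472106933594), (246.93357849121094, 270.47607421875), 15.272505760192871)
flap ((624.5071411132812, 68.82842254638672), (85.89434051513672, 269.0038757324219), 14.980895042419434) 10173
slope deg 25.047932966051217 yaw 15.238403695313986
yaw foot 15.272505760192871
origin [0.58211598 0.0571257 ] X [0.96468393 0.26341016]
shelf z 0.1186482638027106
obj 626 [-116.55436434 -117.64329436] [-76.55822404 -79.59018689] ztop 0.16183479654384975 ((-97.11210632324219, -98.46835327148438), (37.37348556518555, 38.520755767822266), 68.41633605957031)
obj 658 [-115.07660242   71.05310445] [-74.66607755 111.27998352] ztop 0.16009418524322472 ((-95.1479263305664, 91.32123565673828), (40.18931579589844, 39.39476776123047), 20.57745933532715)
flap x range [0.00264232 0.08396271] z [0.12195097 0.16286491] y [-0.12961168  0.12982168]
```

View pics/t6.png

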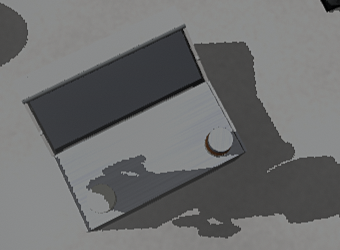

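The flap is shut (slope 25.0°), the tub is gone from the shelf, and the egg cup (105,195) and jar (218,142) have not moved.

```bash
python3 -c "
from workcell import env
print(env.hand_in())"
```

```text
the job is handed in; nothing more can be done
None
```

The tub was pushed off the shelf into the caddy with the flap held open, the flap has closed again, the egg cup and jam jar stand where they were, and the job is handed in at about 9 s; the flap was only about 20 degrees open when the tub first moved, and opened further before the tub reached the edge.

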